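Stand the slumped pattern boards up in the rack

TASK

In the leather workshop's board rack, the red and the yellow pattern board have slumped forward onto the rack's front rail. Tip each of them up on edge so that its foot drops fully into its slot and it stands leaning back against the posts behind it, like the blue one. Leave the blue board standing, and do not disturb the dye jar or the mallet.

Things in the scene. Friction and masses are not known exactly. Their poses are not given: they have to be found in the camera images.
- rack: Fixed plywood rack, 165 mm deep (x), 398 mm wide (y). Its x points away from the robot (yawed up to 13 deg), z up; origin on the bench under the slots' middle line. Three bays at y = -130, 0, 130 mm, one board each, parted by 8 mm fins (x -27 to 28 mm, 70 mm high, 122 mm free between). Its slots, rail and posts are described under slot_mid, rail_mid, post_top.
- slot_mid (a point): Middle of the middle slot's floor, at rack x = 0, 10 mm above the bench. The slots run along rack y; each is 23 mm wide, from the front lip (slot side at rack x = -11 mm, 8 mm thick, top 40 mm above bench) to the back wall (slot side at x = 12 mm on the floor, leaning back 8 deg, top 50 mm above bench).
- rail_mid (a point): Middle of the round aluminium front rail's axis, at rack x = -75 mm, 86 mm above the bench. Rail 12 mm thick, along rack y, full width, on 14 by 8 mm uprights in line with the fins. A slumped board lies on lip and rail, its top edge about 30 mm past the rail towards the robot, the edge's underside about 122 mm above the bench.
- post_top (a point): Middle of the line through the top front edges of the back posts, at rack x = 29 mm, 130 mm above the bench. Each bay has two posts, 16 mm wide, 64 mm apart, carrying on the back wall's face, leaning back 8 deg.
- red_board: Red board with white pattern shape, 105 wide (y), 150 high (z), 10 mm thick (x), about 150 g. Origin: middle of foot edge on the back face (turned to the posts); z foot to top, x out of the back, front face at x = -10 mm. Starts in any bay, slumped to the robot 40 deg above level, foot at the back wall about 15 mm over the slot floor. Fully home: origin 10 mm above bench, leaning back about 8 deg.
- yellow_board: Yellow board, with a dark pattern shape; same size, axes and start as the red board, in another bay.
- blue_board: Blue board, white pattern shape, same size and axes; already standing in the remaining bay, to be left standing.
- red_board_top (a point): Middle of the red board's top edge (150 mm up its z, mid thickness).
- yellow_board_top (a point): Middle of the yellow board's top edge (150 mm up its z, mid thickness).
- blue_board_top (a point): Middle of the blue board's top edge (150 mm up its z, mid thickness).
- dye_jar: Amber jar with a black cap, 60 mm across, 95 mm high, standing to one side of the rack; origin at the centre of its underside.
- mallet: Hammer-shaped mallet, 200 mm long, lying on the bench to the other side of the rack; origin on its underside, handle to its -x.
Things that resemble listed ones, but are neither listed nor needed, are in the scene too. Of the things like the red_board, leave any that is pink or turquoise; of the rest the smaller one is meant.

How it is judged (in metres and radians):
At the end, for the whole second after the job is handed in: Red, yellow and blue board each stand with the foot in a slot (origin less than 18 mm above the bench and within 15 mm of the slots' middle line), leaning back, not forward (top edge at least 10 mm behind the slots' middle line), within 0.4 rad of upright, and at rest (height (world z) of each of red_board, yellow_board, blue_board below 0.018 m and x of red_board in the frame of rack between -0.015 and 0.015 m and x of each of red_board_top, yellow_board_top, blue_board_top in the frame of rack above 0.01 m and angle between each of red_board, yellow_board, blue_board's own z axis and vertical below 0.4 rad and linear speed of each of red_board, yellow_board, blue_board below 0.02 m/s and x of yellow_board in the frame of rack between -0.015 and 0.015 m and x of blue_board in the frame of rack between -0.015 and 0.015 m); the robot touches nothing.
It fails at once if the blue board is knocked over or out of its slot (angle between blue_board's own z axis and vertical above 0.6 rad or distance of blue_board from where it was at the start of the episode above 0.04 m).
It fails at once if the dye jar is moved by more than 40 mm or tipped (distance of dye_jar from where it was at the start of the episode above 0.04 m or angle between dye_jar's own z axis and vertical above 0.5 rad).
It fails at once if the mallet is moved by more than 40 mm (distance of mallet from where it was at the start of the episode above 0.04 m).
It also fails if it takes over 51 s, if anything falls off the work surface, if the arm or the gripper's body presses on something with over 40 N, if the wrist force passes 120 N, or if a joint passes its speed limit or range.

ROBOT

A 6-joint arm with a two-finger parallel gripper is mounted at the origin on the work surface. World frame = base frame: x ahead of the robot, y to its left, z up, the work surface at z = 0. Lengths are in m, angles in degrees, forces in N, time in s.
With the tool pointing down it reaches from about 0.275 to 0.825 m from the base axis. Payload 4.9 kg.
Tool frame: the origin (TCP) lies at the very end of the fingers, on their centre line; the grasp point (between the pads) lies 19 mm behind it (ctrl.grip_depth is the distance from the TCP to the grasp point, in m); z points along the fingers, y is the line along which they close (so a half turn about z gives the same grasp; the last joint's range is limited). The gripper opens to 85 mm and grips with 20 to 120 N. Pads are 22 mm wide; open, the fingers measure 114 mm over their backs; the gripper's body (76 mm by 85 mm) begins 54 mm behind the grasp point. The pads swing forward as they close: fully open they stand 13 mm farther back than shut.
Start: joints at [-7.689, 18.69, -11.035, 60.275, 0, 82.311], TCP at [0.55, 0, 0.198] pointing down, gripper open.
Joint ranges: [-152.03, 152.03], [-55.5, 102.48], [-74.3, 77.21], [-110.64, 120.58], [-84.22, 78.4], [-180, 180]. Speed limits (degrees/s): [147.25, 147.25, 180, 180, 180, 180].

INTERFACE

Orientations are given as a 3x3 rotation matrix whose columns are the frame's x, y, z axes.
In Python, from cell import get_state, vision, ctrl gives the robot as it stands.
- The arm moves only by the shell command python3 -m handwheel 'ROWS' [OPENING] [FORCE]. ROWS is a JSON object of lists of equal length, an entry for each row: "slide": the shift along the tool's x, y, z normalised to -1 to 1, where 1 is 40 cm, a list of three; "spin": the turn about the tool's z normalised to -1 to 1, where 1 is pi rad. A call has 1 to 12 rows; each row shifts and turns the commanded pose from where the row before left it, along the tool's axes as they then stand; what a row does not reach is not made up. A row lasts 1/10 s, in which the tool goes at most 50 mm and 8.59 degrees, less where a joint would pass 70% of its speed; a pose out of reach is approached as far as the arm can. A call with a number of a shift or a turn outside -1 to 1 is refused whole. A call with a gripper value outside its range is refused whole. OPENING is the opening, from 0 (shut) to 1 (fully open), set as the call begins (- or left out, the last holds). The fingers move at their own pace and stop on an object; FORCE is the grip in N (left out, the last holds). Time passes only in rows, so rows that do not move let the fingers close. It gives the time, the measured TCP pose, the force, the opening and the grip force at its end, in the units of the state.
- get_state(): the state, without advancing time (a new reading comes with each control period).
- vision.grab_frame(name): name is "scene" or "side" or "wrist"; returns the picture (480x640x3 uint8, red, green, blue); there is no depth.
- vision.get_calibration(name): a dict with "camera_matrix" (3x3 intrinsics, pixels), "dist" ([k1, k2, p1, p2, k3] as OpenCV has them; the pictures are not rectified), "cam_to_world" (4x4, takes a point from camera to world coordinates); the wrist camera has in their place "mount" (4x4, takes a point from camera to tool coordinates, whose origin is the TCP and whose axes are the flange's). Camera axes: x right, y down, z forward; pixel columns grow to the right and rows downward; lengths in m; the calibration is good to about 2 mm. A picture is of the moment at which its call begins: read the wrist's pose just before it. get_calibration takes no time and is no camera call.
- ctrl.close_job(): hands the job in; it is judged then, once.
The state is a dict: "clock": time; "joint_pos": joint angles; "qd": joint speeds; "tau": joint torques, N m; "tcp_pos": TCP position; "tcp_rot": TCP orientation; "wrist_force": force on the tool from outside, world axes, zero at the start; "moment": the same for the moment, N m; "opening": finger opening in m; "gripper_force": force on a finger pad.
Only numpy, scipy, OpenCV 4.12 (cv2) and the standard library are available. Lean on these libraries where they do the work, as an engineer would, in place of code of your own. Each camera call takes 0.05 s, during which the arm holds its last target. There are 200 camera calls.

## Working session

There is one attempt and no reset: what is moved stays moved. The work goes in short steps, Python scripts to look and compute and a shell command to move; the robot and the scene stay as the last step left them, time stands still between calls to the robot, and variables do not carry over. Pictures are saved under pics/ and viewed, at most 13 in all, crops included, and the job is handed in when it is done.

```bash
ls; mkdir -p pics; python3 - <<'E'
from cell import get_state, vision, ctrl
import cv2,numpy as np
for n in ["scene","side"]:
    im=vision.grab_frame(n); cv2.imwrite(f"pics/{n}0.png",im[:,:,::-1])
    c=vision.get_calibration(n); print(n,np.round(c["camera_matrix"],1).tolist(),np.round(c["dist"],3),np.round(c["cam_to_world"],3).tolist())
print(np.round(vision.get_calibration("wrist")["mount"],3).tolist())
s=get_state();print({k:np.round(v,3).tolist() for k,v in s.items()})
E
```

```text
pics
scene [[481.7, 0.0, 320.2], [0.0, 481.7, 245.4], [0.0, 0.0, 1.0]] [-0.123  0.     0.     0.     0.   ] [[-0.284, 0.662, -0.694, 1.426], [0.959, 0.188, -0.212, 0.299], [-0.01, -0.725, -0.688, 1.007], [0.0, 0.0, 0.0, 1.0]]
side [[591.4, 0.0, 318.5], [0.0, 591.4, 243.3], [0.0, 0.0, 1.0]] [0.026 0.    0.    0.    0.   ] [[0.948, -0.228, 0.223, 0.21], [-0.318, -0.649, 0.691, -0.986], [-0.013, -0.726, -0.688, 1.119], [0.0, 0.0, 0.0, 1.0]]
[[0.001, -0.957, -0.291, 0.073], [1.0, 0.001, 0.0, 0.001], [-0.0, -0.291, 0.957, -0.175], [0.0, 0.0, 0.0, 1.0]]
{'clock': 0.1, 'joint_pos': [-7.688, 18.729, -11.085, 60.276, 0.001, 82.312], 'qd': [-0.056, -0.142, 0.115, -0.016, 0.004, -0.073], 'tau': [-0.0, -44.424, 26.304, 0.008, -0.0, 0.0], 'tcp_pos': [0.549, 0.0, 0.198], 'tcp_rot': [[-0.0, 1.0, -0.002], [1.0, 0.0, 0.0], [0.0, -0.002, -1.0]], 'wrist_force': [-0.286, 0.129, -0.225], 'moment': [0.066, 0.042, 0.009], 'gripper_force': 0.0, 'opening': 0.085}
```

View pics/scene0.png

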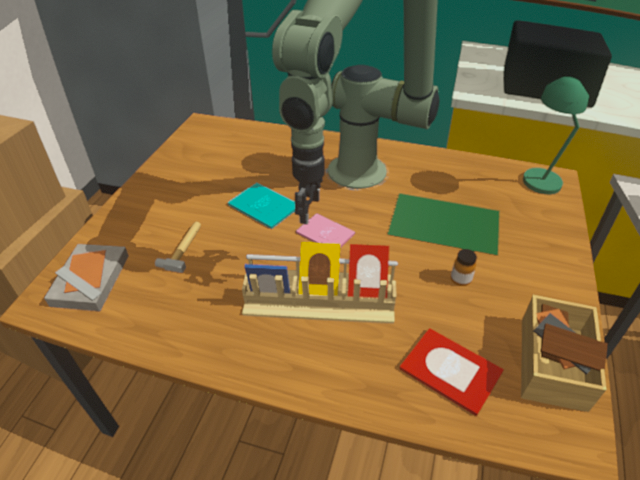

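View pics/side0.png

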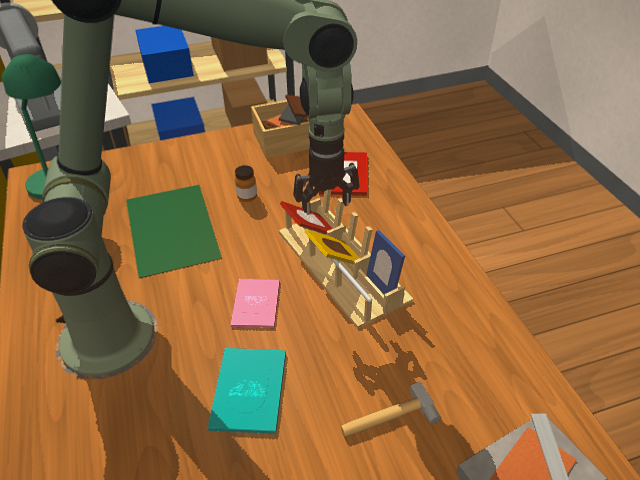

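The scene view shows the rack at about (320,285). Blue stands at (267,277), yellow is slumped at (320,268) and red is slumped at (368,270).

Red candidates: the slumped board in the rack (368,270), and the larger red board lying flat at (450,370). The smaller one in the rack fits the description. Pink (325,231) and turquoise (262,204) are decoys.

Next I'll confirm this in a crop and measure.

```bash
cat > h.py <<'E'
import cv2,numpy as np
from cell import vision
def ray(n,uv):
    c=vision.get_calibration(n);K=np.array(c["camera_matrix"]);T=np.array(c["cam_to_world"])
    p=cv2.undistortPoints(np.array(uv,float).reshape(-1,1,2),K,np.array(c["dist"])).reshape(-1,2)
    d=np.c_[p,np.ones(len(p))]@T[:3,:3].T
    return T[:3,3],d
def onz(n,uv,z):
    o,d=ray(n,uv); return o+d*((z-o[2])/d[:,2])[:,None]
def tri(u1,u2):
    o1,d1=ray("scene",u1);o2,d2=ray("side",u2)
    out=[]
    for a,b in zip(d1,d2):
        s=np.linalg.lstsq(np.c_[a,-b],o2-o1,rcond=None)[0]
        p,q=o1+s[0]*a,o2+s[1]*b; out.append((*((p+q)/2).round(4),round(float(np.linalg.norm(p-q)),4)))
    return out
def quad(im,lo,hi,roi):
    x0,y0,x1,y1=roi
    m=cv2.inRange(cv2.cvtColor(im,cv2.COLOR_BGR2HSV),lo,hi); k=np.zeros_like(m);k[y0:y1,x0:x1]=m[y0:y1,x0:x1]
    c=max(cv2.findContours(k,0,1)[0],key=cv2.contourArea)
    h=cv2.convexHull(c);return cv2.approxPolyDP(h,4,True).reshape(-1,2),cv2.contourArea(c)
E
python3 - <<'E'
from h import *
im=cv2.imread("pics/scene0.png")
R=((0,150,100),(6,255,255));Y=((22,150,100),(32,255,255));B=((105,120,40),(125,255,255))
for n,c,roi in [("yel",Y,(290,230,350,310)),("red",R,(340,230,400,310)),("bigred",R,(390,320,510,420)),("blue",B,(235,250,300,300))]:
    q,a=quad(im,*c,roi);print(n,a,q.tolist())
    if n in("yel","red"):print(np.round(onz("scene",q,.130),3).tolist())
    if n=="blue":print(np.round(onz("scene",q,.159),3).tolist())
    if n=="bigred":print(np.round(onz("scene",q,.01),3).tolist())
i2=cv2.imread("pics/side0.png")
a=cv2.resize(im[225:330,230:410],None,fx=4.4,fy=4.4*.62*1,interpolation=cv2.INTER_CUBIC)
b=cv2.resize(i2[190:330,260:420],(340,298),interpolation=cv2.INTER_CUBIC)
a=cv2.resize(im[225:330,230:410],(450,263),interpolation=cv2.INTER_CUBIC)
cv=np.zeros((300,800,3),np.uint8);cv[:263,:450]=a;cv[:298,455:795]=b
cv2.imwrite("pics/crop.png",cv)
E
```

```text
yel 929.0 [[301, 242], [339, 244], [337, 295], [298, 293]]
[[0.544, -0.025, 0.13], [0.524, 0.075, 0.13], [0.697, 0.115, 0.13], [0.716, 0.024, 0.13]]
red 692.0 [[387, 246], [386, 279], [348, 295], [351, 245]]
[[0.497, 0.199, 0.13], [0.614, 0.218, 0.13], [0.689, 0.141, 0.13], [0.519, 0.106, 0.13]]
bigred 4390.5 [[429, 329], [502, 369], [476, 414], [400, 368]]
[[0.644, 0.347, 0.01], [0.717, 0.535, 0.01], [0.852, 0.482, 0.01], [0.778, 0.295, 0.01]]
blue 72.5 [[245, 266], [285, 269]]
[[0.693, -0.12, 0.159], [0.675, -0.022, 0.159]]
```

View pics/crop.png

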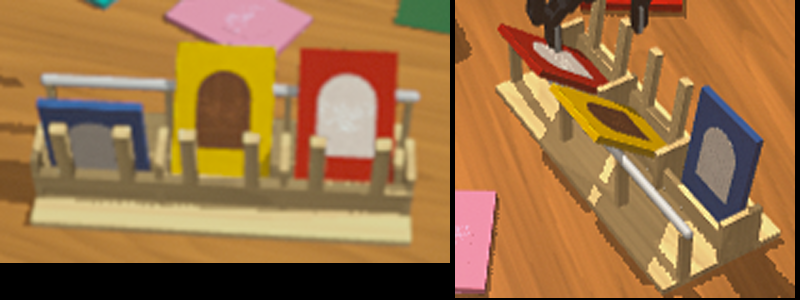

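The crop confirms it: red in the rack is the small 105 mm board, and the flat one is about 200 mm long. Yellow is in the middle bay and red in the +y bay. Bay spacing comes out at 130 mm, which matches. Rack yaw is about 11.3° and its origin about (0.631, 0.044). I'll do yellow first: align, shut the fingers, then go down in front of its top edge.

```bash
python3 -m handwheel '{"slide":[[0,0,0],[0,0,0],[0.034,-0.064,0],[0.034,-0.064,0],[0,0,0],[0,0,0.1],[0,0,0.1],[0,0,0.025],[0,0,0]],"spin":[-0.0315,-0.0315,0,0,0,0,0,0,0]}' 0 20
python3 - <<'E'
from h import *
cv2.imwrite("pics/side1.png",vision.grab_frame("side")[150:350,200:460,::-1].repeat(2,0).repeat(2,1))
E
```

```text
clock: 1.0
tcp_pos: [0.4932, 0.0167, 0.107]
tcp_rot: [[-0.197, 0.98, -0.004], [0.981, 0.197, 0.0], [0.001, -0.004, -1.0]]
wrist_force: [0.0, -0.3, 0.4]
opening: -0.0001
gripper_force: 0.0
```

View pics/side1.png

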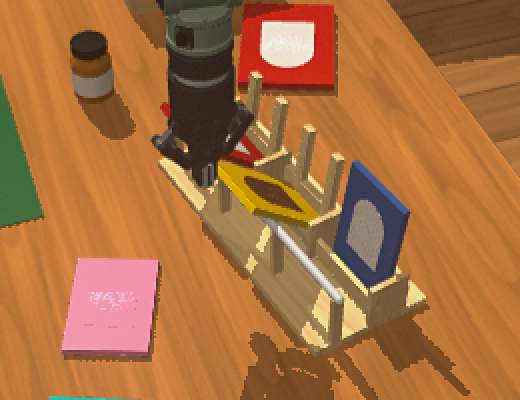

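The fingers (crop 205,180) stand just in front of the yellow top edge. I'll push in and rise.

```bash
python3 -m handwheel '{"slide":[[0,0.025,0],[0,0.025,0],[0,0.02,-0.01],[0,0.02,-0.01],[0,0.02,-0.01],[0,0.02,-0.01],[0,0.02,-0.01],[0,0,0]],"spin":[0,0,0,0,0,0,0,0]}'
python3 - <<'E'
from h import *
cv2.imwrite("pics/side2.png",vision.grab_frame("side")[150:350,200:460,::-1].repeat(2,0).repeat(2,1))
E
```

```text
clock: 1.85
tcp_pos: [0.555, 0.0285, 0.129]
tcp_rot: [[-0.197, 0.98, 0.002], [0.98, 0.197, -0.0], [-0.0, 0.002, -1.0]]
wrist_force: [-0.2, 0.4, -0.5]
opening: -0.0003
gripper_force: 0.0
```

View pics/side2.png

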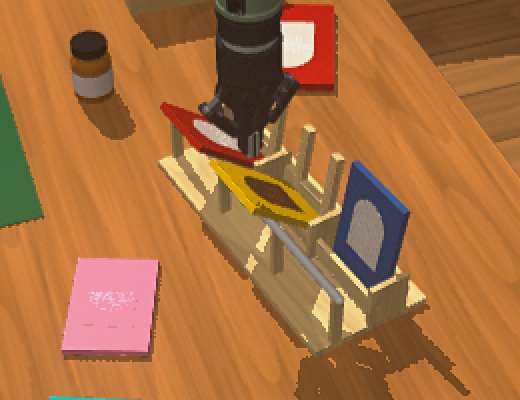

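The yellow board hasn't risen, and the fingertips seem to be above it. I'll triangulate its corners before doing anything else.

```bash
python3 - <<'E'
from h import *
Y=((22,150,100),(32,255,255))
a=vision.grab_frame("scene")[:,:,::-1].copy();b=vision.grab_frame("side")[:,:,::-1].copy()
cv2.imwrite("pics/sc2.png",a);cv2.imwrite("pics/sd2.png",b)
for x,y in[(cv2.imread("pics/scene0.png"),cv2.imread("pics/side0.png")),(a,b)]:
    q1,_=quad(x,*Y,(290,230,350,310));q2,_=quad(y,*Y,(295,220,362,275));print(q1.tolist(),q2.tolist())
c=np.zeros((600,800,3),np.uint8)
c[:400,:400]=cv2.resize(a[215:315,270:370],(400,400),interpolation=2);c[:400,400:]=cv2.resize(b[180:280,280:380],(400,400),interpolation=2)
cv2.imwrite("pics/cc2.png",c[:400])
E
```

```text
[[301, 242], [339, 244], [337, 295], [298, 293]] [[304, 231], [341, 240], [358, 257], [351, 262], [325, 255]]
[[339, 244], [337, 295], [299, 294], [301, 242]] [[304, 231], [341, 240], [358, 257], [325, 255]]
```

View pics/cc2.png

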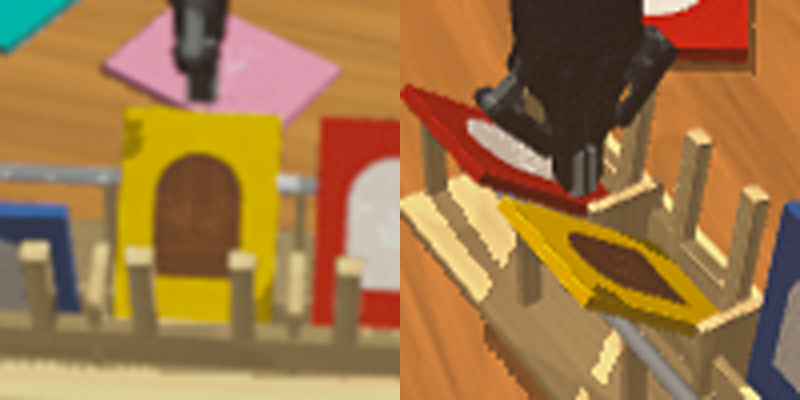

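```bash
python3 - <<'E'
from h import *
print("tip",tri([[320,239.5]],[[325,227]]))
# scene TL(-y end) ,TR(+y end) of top edge; side: -y end=(325,255), +y end=(304,231)
print("yel top",tri([[301,242],[339,244]],[[327,252],[304,231]]))
print("pred tip px")
for n in("scene","side"):
    c=vision.get_calibration(n);T=np.linalg.inv(c["cam_to_world"])
    for P in([.555,.0285,.129],[.534,.025,.13]):
        print(n,cv2.projectPoints(np.array([P]),cv2.Rodrigues(T[:3,:3])[0],T[:3,3],np.array(c["camera_matrix"]),np.array(c["dist"]))[0].ravel().round(1))
E
```

```text
tip [(np.float64(0.5532), np.float64(0.0297), np.float64(0.1597), 0.0032)]
yel top [(np.float64(0.541), np.float64(-0.0254), np.float64(0.1276), 0.0012), (np.float64(0.5135), np.float64(0.0723), np.float64(0.1204), 0.0008)]
pred tip px
scene [319.  248.8]
scene [320. 243.]
side [325.4 236. ]
side [317.8 238.6]
```

The visible fingertip triangulates to z≈0.160, while the state reports 0.129. The tips really sit about 30 mm higher than the reported TCP, so they passed over the board. The board top edge is at about 0.124–0.128, as expected. I'll back off, go down 30 mm further and check.

```bash
python3 -m handwheel '{"slide":[[0,-0.06,0],[0,-0.06,0],[0,-0.04,0],[0,0,0.06],[0,0,0.06],[0,0,0.01],[0,0,0]],"spin":[0,0,0,0,0,0,0]}'
python3 - <<'E'
from h import *
a=vision.grab_frame("scene")[:,:,::-1];b=vision.grab_frame("side")[:,:,::-1]
c=np.zeros((400,800,3),np.uint8)
c[:,:400]=cv2.resize(a[195:295,270:370],(400,400),interpolation=2);c[:,400:]=cv2.resize(b[180:280,260:360],(400,400),interpolation=2)
cv2.imwrite("pics/cc3.png",c)
E
```

```text
clock: 2.7
tcp_pos: [0.4895, 0.0159, 0.0758]
tcp_rot: [[-0.197, 0.981, -0.002], [0.981, 0.197, 0.0], [0.001, -0.002, -1.0]]
wrist_force: [0.9, -0.7, -0.6]
opening: -0.0001
gripper_force: 0.0
```

View pics/cc3.png

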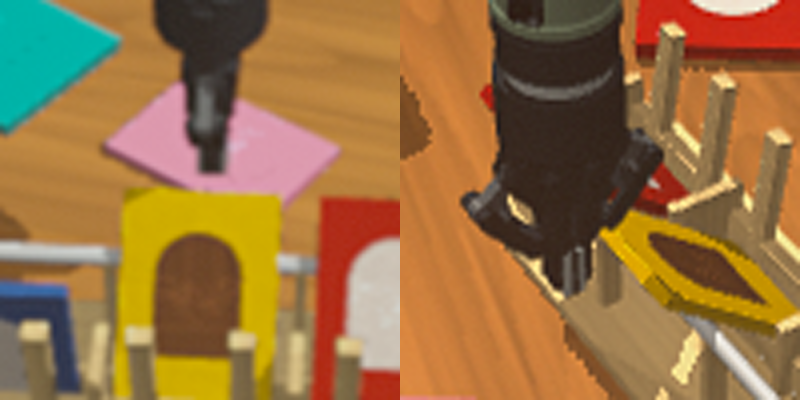

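Tip at scene (322,238) and side (302.5,254); front knuckle at about side (418/660,150).

```bash
python3 - <<'E'
from h import *
print("tip",tri([[322.5,238]],[[302.5,254]]))
c=vision.get_calibration("side");T=np.linalg.inv(c["cam_to_world"])
R=np.array([.981,.196,0])
# knuckle: side px (322,217), assume in tool's plane y=0 -> intersect plane through tcp with normal rack y
o,d=ray("side",[[322,217],[317,233],[302.5,254]]);n=np.array([-.196,.981,0]);p0=np.array([.4895,.0159,0])
P=o+d*(((p0-o)@n)/(d@n))[:,None]
print(np.c_[(P-p0)@R,P[:,2]].round(3))
E
```

```text
tip [(np.float64(0.4884), np.float64(0.0159), np.float64(0.1028), 0.0062)]
[[0.058 0.194]
 [0.043 0.15 ]
 [0.001 0.099]]
```

The tip is at z≈0.10, below the edge's underside at 0.122 and clear of the rail. I'll push in with a gentle rise.

```bash
python3 -m handwheel '{"slide":[[0,0.035,0],[0,0.035,0],[0,0.015,-0.006],[0,0.015,-0.008],[0,0.015,-0.01],[0,0.015,-0.012],[0,0.015,-0.012],[0,0.015,-0.012],[0,0.015,-0.012],[0,0,0]],"spin":[0,0,0,0,0,0,0,0,0,0]}'
python3 - <<'E'
from h import *
a=vision.grab_frame("scene")[:,:,::-1];b=vision.grab_frame("side")[:,:,::-1]
c=np.zeros((400,800,3),np.uint8)
c[:,:400]=cv2.resize(a[195:295,270:370],(400,400),interpolation=2);c[:,400:]=cv2.resize(b[180:280,280:380],(400,400),interpolation=2)
cv2.imwrite("pics/cc4.png",c)
E
```

```text
clock: 3.8
tcp_pos: [0.5612, 0.0296, 0.1064]
tcp_rot: [[-0.197, 0.98, 0.003], [0.98, 0.197, -0.0], [-0.001, 0.003, -1.0]]
wrist_force: [-0.5, -0.5, 1.1]
opening: 0.0004
gripper_force: 0.5
```

View pics/cc4.png

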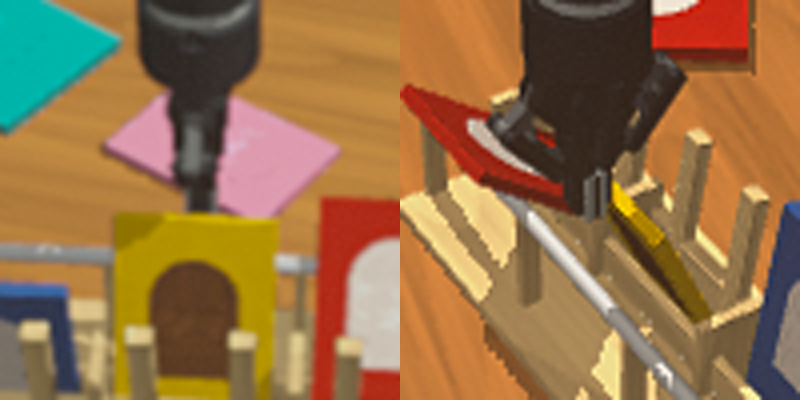

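The yellow board is tipped up, with its top at scene crop (195,218). I'll finish the push past vertical and then withdraw.

```bash
python3 -m handwheel '{"slide":[[0,0.02,-0.005],[0,0.02,-0.005],[0,0.02,-0.005],[0,0.02,-0.005],[0,0.02,0],[0,0.02,0],[0,0.02,0],[0,0.02,0],[0,0.02,0],[0,0.01,0],[0,0,0],[0,0,0]],"spin":[0,0,0,0,0,0,0,0,0,0,0,0]}'
python3 -m handwheel '{"slide":[[0,-0.1,0],[0,-0.1,0],[0,-0.1,0],[0,-0.08,0],[0,0,0]],"spin":[0,0,0,0,0]}'
python3 - <<'E'
from h import *
a=vision.grab_frame("scene")[:,:,::-1];b=vision.grab_frame("side")[:,:,::-1]
c=np.zeros((400,800,3),np.uint8)
c[:,:400]=cv2.resize(a[215:315,240:340],(400,400),interpolation=2);c[:,400:]=cv2.resize(b[190:290,300:400],(400,400),interpolation=2)
cv2.imwrite("pics/cc5.png",c)
E
```

```text
clock: 5.1
tcp_pos: [0.6334, 0.0445, 0.1129]
tcp_rot: [[-0.197, 0.98, -0.001], [0.98, 0.197, -0.0], [0.0, -0.001, -1.0]]
wrist_force: [-0.3, -0.5, -0.7]
opening: 0.0004
gripper_force: 0.0
clock: 5.6
tcp_pos: [0.4791, 0.0146, 0.1127]
tcp_rot: [[-0.196, 0.981, -0.005], [0.981, 0.196, 0.0], [0.001, -0.005, -1.0]]
wrist_force: [-0.9, -0.2, -0.6]
opening: 0.0003
gripper_force: 0.0
```

View pics/cc5.png

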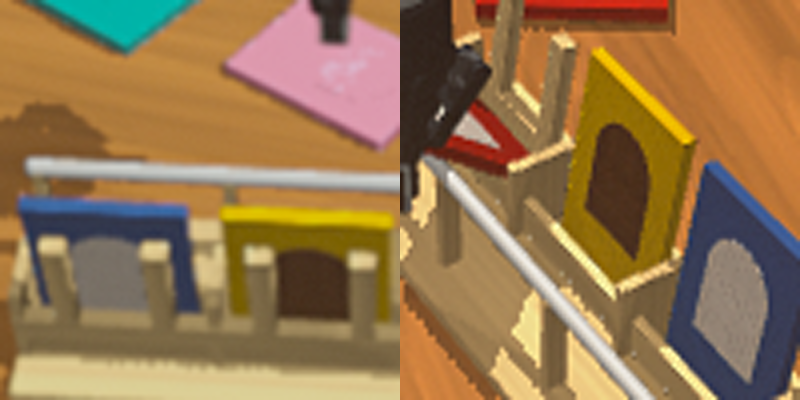

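Yellow now stands home like the blue board. I'll repeat on red, one bay (130 mm) along tool x, with the same heights.

```bash
python3 -m handwheel '{"slide":[[0.11,0,0],[0.11,0,0],[0.105,0,0],[0,0.03,0],[0,0,0.05],[0,0,0.043],[0,0,0]],"spin":[0,0,0,0,0,0,0]}'
python3 -m handwheel '{"slide":[[0,0.035,0],[0,0.035,0],[0,0.015,-0.006],[0,0.015,-0.008],[0,0.015,-0.01],[0,0.015,-0.012],[0,0.015,-0.012],[0,0.015,-0.012],[0,0.015,-0.012],[0,0,0]],"spin":[0,0,0,0,0,0,0,0,0,0]}'
python3 - <<'E'
from h import *
a=vision.grab_frame("scene")[:,:,::-1];b=vision.grab_frame("side")[:,:,::-1]
c=np.zeros((400,800,3),np.uint8)
c[:,:400]=cv2.resize(a[205:305,310:410],(400,400),interpolation=2);c[:,400:]=cv2.resize(b[160:260,260:360],(400,400),interpolation=2)
cv2.imwrite("pics/cc6.png",c)
E
```

```text
clock: 6.4
tcp_pos: [0.4708, 0.1443, 0.0741]
tcp_rot: [[-0.197, 0.98, -0.003], [0.98, 0.197, -0.001], [-0.0, -0.003, -1.0]]
wrist_force: [-0.2, -1.0, 0.1]
opening: -0.0003
gripper_force: 0.0
clock: 7.4
tcp_pos: [0.5413, 0.1585, 0.1055]
tcp_rot: [[-0.197, 0.98, 0.002], [0.98, 0.197, 0.0], [-0.0, 0.002, -1.0]]
wrist_force: [0.3, -0.1, -0.0]
opening: -0.0001
gripper_force: 0.2
```

View pics/cc6.png

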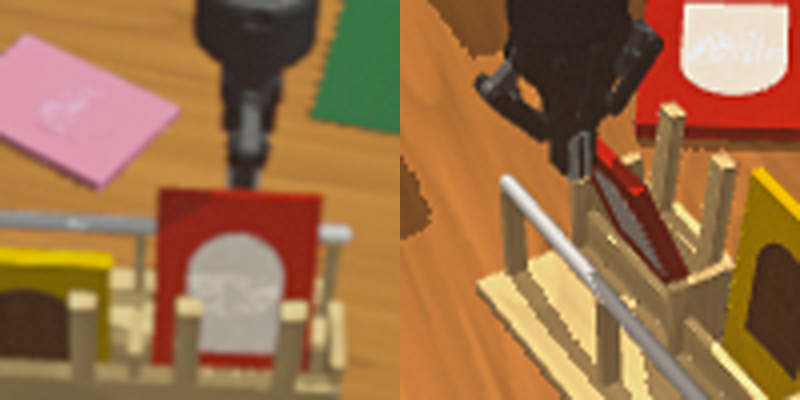

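Red has come up the same way (top edge at scene crop (240,192)). I'll finish the push and withdraw.

```bash
python3 -m handwheel '{"slide":[[0,0.02,-0.005],[0,0.02,-0.005],[0,0.02,-0.005],[0,0.02,-0.005],[0,0.02,0],[0,0.02,0],[0,0.02,0],[0,0.02,0],[0,0.02,0],[0,0.01,0],[0,0,0],[0,0,0]],"spin":[0,0,0,0,0,0,0,0,0,0,0,0]}'
python3 -m handwheel '{"slide":[[0,-0.1,0],[0,-0.1,0],[0,-0.1,0],[0,-0.1,0],[0,0,-0.1],[0,0,-0.1],[0,0,0],[0,0,0],[0,0,0]],"spin":[0,0,0,0,0,0,0,0,0]}'
python3 - <<'E'
from h import *
a=vision.grab_frame("scene")[:,:,::-1];b=vision.grab_frame("side")[:,:,::-1]
c=np.zeros((400,800,3),np.uint8)
c[:,:450]=cv2.resize(a[220:340,235:415],(450,300),interpolation=2)[:,:][[*range(300)]+[299]*100];c[:,455:795]=cv2.resize(b[180:320,280:420],(340,400),interpolation=2)
cv2.imwrite("pics/cc7.png",c)
E
```

```text
clock: 8.7
tcp_pos: [0.612, 0.1728, 0.1124]
tcp_rot: [[-0.197, 0.98, -0.004], [0.98, 0.197, -0.001], [-0.0, -0.004, -1.0]]
wrist_force: [-5.0, -1.8, 4.3]
opening: 0.0004
gripper_force: 3.3
clock: 9.6
tcp_pos: [0.4568, 0.1417, 0.1921]
tcp_rot: [[-0.197, 0.98, -0.001], [0.98, 0.197, -0.0], [0.0, -0.001, -1.0]]
wrist_force: [0.2, -0.9, -1.3]
opening: -0.0002
gripper_force: 0.0
```

View pics/cc7.png

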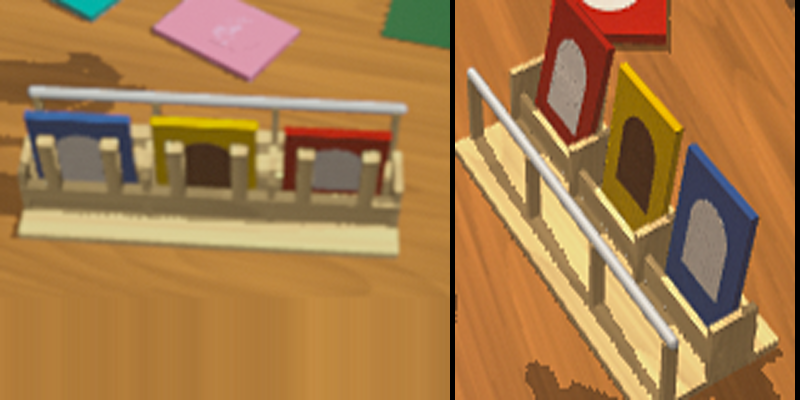

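All three stand in line. One numeric check of the top-edge heights before I hand in.

```bash
python3 - <<'E'
from h import *
# crop->full: scene x/2.5+235,y/2.5+220 ; side (x-455)/2.4286+280, y/2.857+180
s=lambda p:[[x/2.5+235,y/2.5+220] for x,y in p]; d=lambda p:[[(x-455)/2.4286+280,y/2.857+180] for x,y in p]
# back top corner, -y end: blue, yellow, red
P=np.array(tri(s([(131,118),(257,121),(390,131)]),d([(693,147),(625,66),(556,0)])));print("+y front/back corner",P)
q=P[:,:2]-[.631,.044];print("rack xy",np.c_[q@[.981,.196],q@[-.196,.981]].round(3))
E
```

```text
+y front/back corner [[ 0.6689 -0.0215  0.1556  0.008 ]
 [ 0.6421  0.0989  0.1585  0.0086]
 [ 0.6097  0.2258  0.1486  0.0066]]
rack xy [[ 0.024 -0.072]
 [ 0.022  0.052]
 [ 0.015  0.183]]
```

```bash
python3 -c "
from cell import ctrl
print(ctrl.close_job())"
```

```text
the job is handed in; nothing more can be done
None
```

I tipped the red and yellow boards up into their slots, where they lean back against the posts like the blue one, which I left untouched along with the jar and mallet; I handed the job in after about 10 s, and no verdict came back.

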